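# Tip the truffles out of the tilting mould into the catch tray

## Task

Stand the blue catch tray flat on the table under the pouring lip of the copper tipping mould and let go of it. Then raise the mould smoothly by its black bar to 45 degrees (the green part of its scale, never into the red, past 55), hold it there for two seconds so that all three truffles roll out into the tray, and lower it gently, without dropping it, until it is fully level again, then let go. Do not shove the small steel bowl, the jar, the piping nozzles or the loose gingerbread panel about.

Things in the scene. Friction and masses are not known exactly. Their poses are not given: they have to be found in the camera images.
- stand: Dark steel stand of the mould, fixed, placed anew each time. Origin on the table below the middle of the hinge; x level, the way the mould pours; y along the hinge. Base x -190 to -70, y +-85, 12 high; two 12 mm legs at y +-68 slope from x -120 up to the hinge, 90 high. Table ahead of x -40 is free up to 40 high. Scales at y +-80, 100 radius about the hinge: green 40 to 50 deg, red from 55.
- hinge (a point): Middle of the mould's hinge axis, 90 mm above the table; axes as the stand's.
- catch (a point): Point on the table 45 mm in front of the hinge (stand x +45, y 0), below the pouring lip: where the middle of the tray belongs, its 150 mm sides across the pouring direction. Axes as the stand's.
- mould (a joint): Tilt of the copper mould about the hinge (rad): 0 = level (a stop; it rests there by its own weight), grows as the bar is raised and the lip goes down, up to 1.4. The mould weighs 0.45 kg, little hinge friction: let go when raised, it falls back. Raising takes about 2 N at the bar.
- bar (a point): Middle of the black round grip bar behind the mould: 12 mm thick, 96 long, along stand y. At level it is 185 mm behind the hinge (stand x -185) and 18 above it (108 above the table); moves on an arc of 186 radius about the hinge. 61 clear between its middle line and the mould's rear wall; 10 mm rods at its ends. Being round it turns between the fingers, so a gripper can stay vertical. Turns with the mould.
- lip (a point): Middle of the mould's low pouring lip, 12 mm in front of the hinge at level, 95 mm above the table; the lip stands 1.5 mm above the mould's floor. The mould is an open copper pan 132 long x 106 wide x 34 high, in three lanes of 30 mm.
- truffle0_center (a point): Centre of the dark brown truffle ball, 26 mm diameter, 12 g, lying in the lane of the mould at stand y = -34, close behind the lip. It rolls over the lip at roughly 30 to 40 degrees of tilt.
- truffle1_center (a point): Centre of the caramel-coloured truffle ball, the same size, in the middle lane.
- truffle2_center (a point): Centre of the cream-coloured truffle ball, the same size, in the lane at stand y = +34.
- truffle0: The dark brown truffle (its origin turns with the ball: use the centre).
- truffle1: The caramel-coloured truffle (use the centre).
- truffle2: The cream-coloured truffle (use the centre).
- tray: Blue plastic catch tray, open box 120 (x) x 150 (y) x 40 high, walls 9 thick, floor 8 thick, 0.18 to 0.31 kg, loose. Origin at the centre of its underside. Any wall can be pinched from above: middle lines of the long walls at x +-55.5, short walls y +-70.5. At the start its x axis points within 0.65 rad of the pouring direction. Slide it in low to come under the lip (its top under 60 mm).
- bowl: Small steel bowl, 100 mm across, 45 high, loose, a bystander; origin at the centre of its underside. It and the tray may have changed places.
- roof_panel: Gingerbread roof panel 90 x 120 x 8 lying on the table, a bystander; origin at the centre of its underside.
- sprinkles: Jar, 54 mm across, 85 high, red cap, a bystander; origin at the centre of its underside.
- nozzle_a: Steel piping nozzle, a cone 30 mm across, 45 high, a bystander; origin at the centre of its underside.
- nozzle_b: Another such nozzle, a bystander.
Not all that is in view belongs to the job. There is more than one size of the tray; the one meant has the size given above.

How it is judged:
On the way, in this order (a step that is already met when the one before it is completed fails the run):
1. the tray stands flat and still under the lip, its middle within 50 mm of the catch point, let go (horizontal distance between tray and catch below 0.05 m and height (world z) of tray below 0.006 m and angle between tray's own z axis and vertical below 0.06 rad and linear speed of tray below 0.05 m/s and contact force between the fingers and tray below 0.1 N), for 0.2 s.
2. the mould is held at 40 to 50 degrees for one second (value of joint mould between 0.698 and 0.873 rad), for 1 s.
At the end, for the whole second after the job is handed in: All three truffles lie at rest inside the tray, the tray stands flat on the table with its middle within 50 mm of the catch point, and the mould is level (within 0.05 rad), let go (x of truffle0_center in the frame of tray between -0.052 and 0.052 m and y of truffle0_center in the frame of tray between -0.067 and 0.067 m and z of truffle0_center in the frame of tray between 0 and 0.045 m and linear speed of each of truffle0, truffle1, truffle2, tray below 0.05 m/s and x of truffle1_center in the frame of tray between -0.052 and 0.052 m and y of truffle1_center in the frame of tray between -0.067 and 0.067 m and z of truffle1_center in the frame of tray between 0 and 0.045 m and x of truffle2_center in the frame of tray between -0.052 and 0.052 m and y of truffle2_center in the frame of tray between -0.067 and 0.067 m and z of truffle2_center in the frame of tray between 0 and 0.045 m and horizontal distance between tray and catch below 0.05 m and height (world z) of tray below 0.006 m and angle between tray's own z axis and vertical below 0.06 rad and value of joint mould below 0.05 rad); the robot touches nothing.
It fails at once if the mould is tilted past 55 degrees (value of joint mould above 0.96 rad).
It fails at once if the mould is jerked up or dropped (faster than 1.5 rad/s) (velocity of joint mould above 1.5 rad/s or velocity of joint mould below -1.5 rad/s).
It fails at once if the bowl, jar, a nozzle or the loose gingerbread panel is shifted by more than 40 mm (distance of any of bowl, roof_panel, sprinkles, nozzle_a, nozzle_b from where it was at the start of the episode above 0.04 m).
It also fails if it takes over 69 s, if anything falls off the work surface, if the arm or the gripper's body presses on something with over 40 N, if the wrist force passes 120 N, or if a joint passes its speed limit or range.

## Robot

A 7-joint arm with a two-finger parallel gripper is mounted at the origin on the work surface. World frame = base frame: x ahead of the robot, y to its left, z up, the work surface at z = 0. Lengths are in m, angles in rad, forces in N, time in s.
With the tool pointing down it reaches from about 0.425 to 0.875 m from the base axis. Payload 4.7 kg.
Tool frame: the origin (TCP) lies midway between the tips of the shut fingers; the grasp point (between the pads) lies 19 mm behind it (ctrl.grip_depth is the distance from the TCP to the grasp point, in m); z points along the fingers, y is the direction in which the jaws open and shut (so a half turn about z gives the same grasp; the last joint's range is limited). The gripper opens to 87 mm and grips with 3 to 60 N. Pads are 19 mm wide; open, the fingers measure 117 mm over their backs; the gripper's body (75 mm by 190 mm) begins 51 mm behind the grasp point.
Start: joints at [1.15, 0.321, -0.07, 1.45, 0.023, 1.371, -0.057], TCP at [0.274, -0.59, 0.223] pointing down, gripper open.
Joint ranges: [-2.86, 2.86], [-0.3, 2.09], [-1.38, 1.24], [0.06, 2.45], [-1.56, 4.7], [0.09, 2.05], [-2.69, 2.69]. Speed limits (rad/s): [2.57, 2.57, 3.14, 3.14, 3.14, 3.14, 3.14].

## Interface

Orientations are given as a rotation vector (axis times angle).
In Python, from bench import ctrl gives the robot as it stands. The module is installed in compiled form; this text tells all that it offers.
- The arm moves only by the shell command python3 -m inch 'ROWS' [FORCE]. ROWS is JSON, a list of rows, each a list of 5 numbers: the opening, from -1 (shut) to 1 (fully open), so that 0 is half open, then the shift along the tool's x, y, z in mm, then the turn about the tool's z in rad. In form: [[fingers, tx, ty, tz, twist], ...]. A call has 1 to 5 rows; each row shifts and turns the pose as measured when the row begins, along the tool's axes as they then stand; what a row does not reach is not made up. A row lasts 1/8 s, in which the tool goes at most 62.5 mm and 10.7 degrees, less where a joint would pass 70% of its speed; a pose out of reach is approached as far as the arm can. A call is refused whole if a number of a shift passes 62.5 or a number of a turn 0.188, either way. A call with a gripper value outside its range is refused whole. The fingers move at their own pace and stop on an object; FORCE is the grip in N (left out, the last holds). Time passes only in rows, so rows that do not move let the fingers close. It gives the time, the measured TCP pose, the force and the opening at its end, in the units of the state.
- ctrl.get_state(): the state, without advancing time (a new reading comes with each control period).
- ctrl.get_image(name): name is "side" or "top"; returns a dict with "color" (384x512x3 uint8, red, green, blue), "range_z" (384x512 float32, m along the optical axis (not along the pixel's ray), 0 where there is no reading), "K" (3x3 intrinsics, pixels), "distortion" ([k1, k2, p1, p2, k3] as OpenCV has them; the pictures are not rectified), "R" (3x3) and "t" (3): a world point X has camera coordinates R X + t. Camera axes: x right, y down, z forward; pixel columns grow to the right and rows downward; lengths in m; the calibration is good to about 2 mm. A picture is of the moment at which its call begins.
- ctrl.close_job(): hands the job in, once; it reports no verdict.
The state is a dict: "time": time; "joint_positions": joint angles; "qd": joint speeds; "joint_torque": joint torques, N m; "position": TCP position; "tool_rot": TCP orientation; "ft_force": force on the tool from outside, world axes, zero at the start; "torque": the same for the moment, N m; "grip_width": opening from 0.0 (shut) to 1.0 (fully open).
Only numpy, scipy, OpenCV 4.12 (cv2) and the standard library are available. Lean on these libraries where they do the work, as an engineer would, in place of code of your own. Each camera call takes 0.05 s, during which the arm holds its last target. There are 200 camera calls.

## Working session

There is one attempt and no reset: what is moved stays moved. The work goes in short steps, Python scripts to look and compute and a shell command to move; the robot and the scene stay as the last step left them, time stands still between calls to the robot, and variables do not carry over. Pictures are saved under pics/ and viewed, about 8 in all and at most 12, crops included, and the job is handed in when it is done.

```bash
mkdir -p pics
cat > h.py <<'E'
import numpy as np,cv2
from bench import ctrl
def grab(n):
    d=ctrl.get_image(n); d['K']=np.array(d['K']);d['R']=np.array(d['R']);d['t']=np.array(d['t']);d['D']=np.array(d['distortion']);return d
def save(d,f,crop=None,s=1):
    im=d['color'][:,:,::-1]
    if crop: x0,y0,x1,y1=crop; im=im[y0:y1,x0:x1]
    cv2.imwrite('pics/'+f,cv2.resize(im,None,fx=s,fy=s,interpolation=cv2.INTER_CUBIC))
def plane(d,uv,z):
    p=cv2.undistortPoints(np.array(uv,float).reshape(-1,1,2),d['K'],d['D']).reshape(-1,2)
    r=np.c_[p,np.ones(len(p))]@d['R']; c=-d['R'].T@d['t']
    return c+r*((z-c[2])/r[:,2])[:,None]
def cloud(d):
    h,w=d['range_z'].shape; u,v=np.meshgrid(np.arange(w),np.arange(h))
    p=cv2.undistortPoints(np.stack([u,v],-1).reshape(-1,1,2).astype(float),d['K'],d['D']).reshape(-1,2)
    Z=d['range_z'].reshape(-1,1); P=(np.c_[p,np.ones(len(p))]*Z-d['t'])@d['R']
    P[Z[:,0]<=0]=np.nan
    return P.reshape(h,w,3)
E
python3 - <<'E'
from h import *
for n in('top','side'):
    d=grab(n); save(d,n+'0.png',s=1.5); print(n,-d['R'].T@d['t'],d['R'].round(2).tolist())
    np.savez(n+'0.npz',**{k:d[k] for k in('color','range_z','K','D','R','t')})
s=ctrl.get_state();print(s['position'],s['tool_rot'],s['time'])
E
```

```text
top [ 0.39978254 -0.03401757  1.59208276] [[0.01, -1.0, 0.0], [-1.0, -0.01, -0.07], [0.07, -0.0, -1.0]]
side [ 0.44569768 -0.90276338  0.94008199] [[1.0, -0.09, -0.0], [-0.06, -0.69, -0.72], [0.06, 0.71, -0.7]]
[ 0.27353893 -0.58909626  0.22156879] [-3.06602118e+00 -6.77305812e-01  7.53605362e-04] 0.1
```

View pics/top0.png

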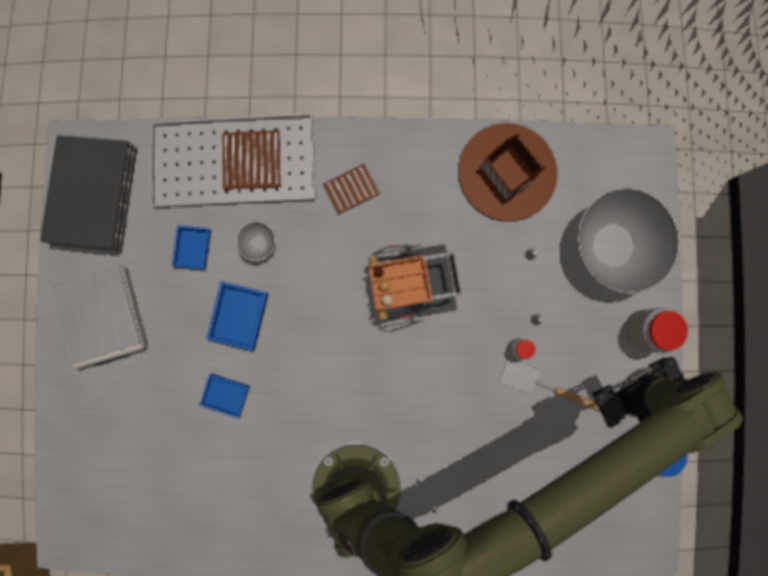

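View pics/side0.png

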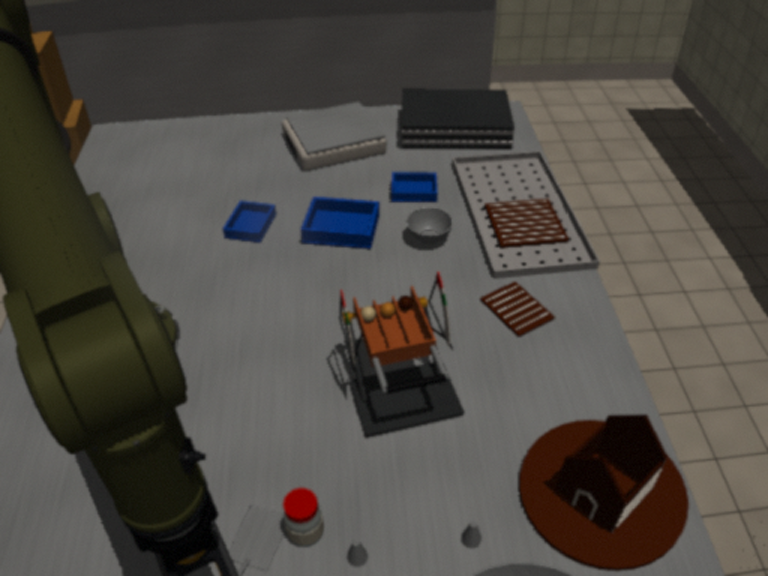

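Top view candidates for the tray: blue boxes at (191,248), (238,316), (225,395), and a blue thing at (672,460) under the arm. (238,316) is the largest and is the likely one. The mould at (400,283) pours left (about +y), and its bar is near (455,270).

Run:
```python
from h import *
class N(dict):pass
for n in('top','side'):
    d=dict(np.load(n+'0.npz')); P=cloud(d); im=d['color']; hsv=cv2.cvtColor(im,cv2.COLOR_RGB2HSV)
    m=cv2.inRange(hsv,(100,120,50),(130,255,255))
    k,l,st,c=cv2.connectedComponentsWithStats(m)
    for i in range(1,k):
        if st[i,4]<100: continue
        Q=P[l==i]; z=Q[:,2]; 
        if n=='top':
            cn=max(cv2.findContours((l==i).astype('uint8'),0,2)[0],key=cv2.contourArea)
            W=plane(d,cn.reshape(-1,2),.04)[:,:2]
            r=cv2.minAreaRect((W*1000).astype('float32')); print(n,c[i].round(),'rim rect mm',r,'ztop',np.nanpercentile(z,97).round(3))
        else: print(n,c[i].round(),np.nanmean(Q,0).round(3),np.nanpercentile(z,97).round(3))
    # copper mould
    m=cv2.inRange(hsv,(5,120,90),(20,255,255))
    S=(P[...,0]>.4)&(P[...,0]<.72)&(P[...,1]<.03)&(P[...,1]>-.32)
    Q=P[(m>0)&S&(P[...,2]>.085)]; print('copper',len(Q),np.nanmean(Q,0).round(4),np.nanmax(Q[:,2]))
    cn=(Q[:,:2]*1000).astype('float32'); print(cv2.minAreaRect(cn))
    g=(hsv[...,2]<60)&S&(P[...,2]>.09)&(P[...,2]<.13); Q=P[g]; v,u=np.nonzero(g)
    for a in zip(u[::6],v[::6],Q[::6].round(3).tolist()): print(a,end=' ')
    print()
d=dict(np.load('top0.npz'));save(d,'topc.png',(120,150,320,240),4)
d=dict(np.load('side0.npz'));save(d,'sidec.png',(200,170,330,300),5)
```

```text
top [127. 165.] rim rect mm ((598.1386108398438, 418.5767822265625), (84.73664093017578, 102.20289611816406), 83.79439544677734) ztop 0.031
top [158. 210.] rim rect mm ((427.66815185546875, 297.1556396484375), (119.75650024414062, 146.4571533203125), 76.94049072265625) ztop 0.044
top [149. 263.] rim rect mm ((231.52688598632812, 326.4692687988281), (102.57813262939453, 81.11773681640625), 73.02347564697266) ztop 0.031
top [450. 311.] rim rect mm ((46.143890380859375, -811.6961669921875), (28.033998489379883, 79.75010681152344), 33.15111541748047) ztop 0.639
copper 1098 [ 0.5083 -0.1046  0.1008] 0.13178686848170335
((507.84442138671875, -103.73028564453125), (144.55657958984375, 132.801513671875), 10.4874849319458)
(np.int64(272), np.int64(165), [0.591, -0.122, 0.111]) (np.int64(271), np.int64(168), [0.581, -0.119, 0.099]) (np.int64(300), np.int64(171), [0.569, -0.221, 0.117]) (np.int64(301), np.int64(174), [0.559, -0.225, 0.113]) (np.int64(302), np.int64(177), [0.548, -0.227, 0.119]) (np.int64(302), np.int64(181), [0.535, -0.229, 0.11]) (np.int64(303), np.int64(183), [0.527, -0.232, 
[... 6213 characters left out ...]
(274), np.int64(257), [0.525, -0.237, 0.111]) (np.int64(280), np.int64(257), [0.539, -0.234, 0.105]) (np.int64(259), np.int64(258), [0.49, -0.237, 0.111]) (np.int64(265), np.int64(258), [0.504, -0.239, 0.113]) (np.int64(271), np.int64(258), [0.518, -0.238, 0.109]) (np.int64(277), np.int64(258), [0.532, -0.236, 0.106]) (np.int64(261), np.int64(259), [0.495, -0.24, 0.111]) (np.int64(267), np.int64(259), [0.509, -0.239, 0.108]) (np.int64(273), np.int64(259), [0.522, -0.238, 0.106]) (np.int64(262), np.int64(260), [0.497, -0.243, 0.11]) (np.int64(268), np.int64(260), [0.511, -0.24, 0.106]) (np.int64(260), np.int64(261), [0.492, -0.245, 0.11]) (np.int64(257), np.int64(262), [0.485, -0.244, 0.106])
```

View pics/topc.png

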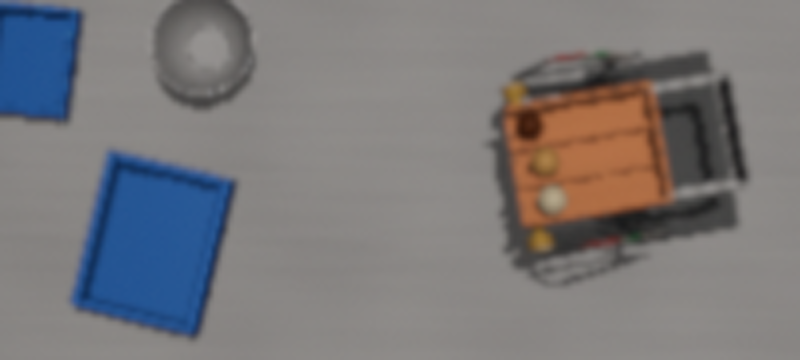

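View pics/sidec.png

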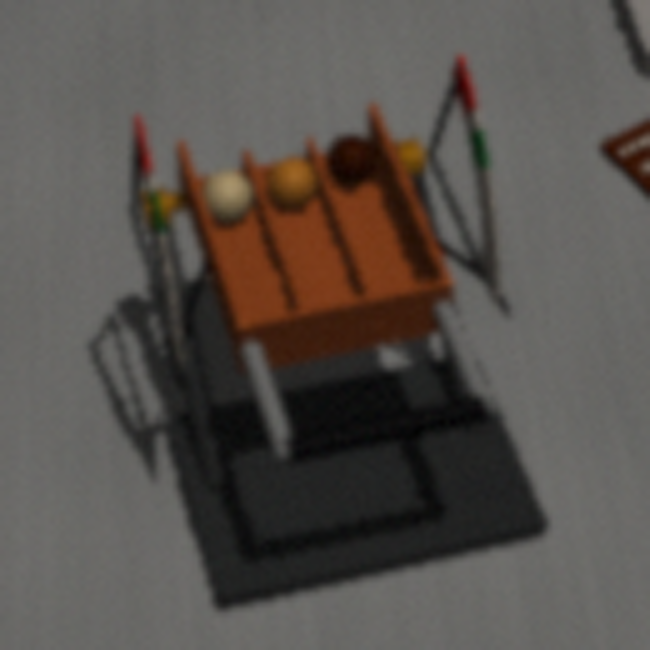

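The crops confirm it: the large blue box is 120 x 150 with a 40 mm rim. The mould has balls at top-crop (528,125), (543,162) and (551,200), yellow hinge knobs at (515,92) and (540,240), and its bar runs from (727,80) to (743,180). Next I'll locate the hinge and bar precisely.

Run:
```python
from h import *
d=dict(np.load('top0.npz'))
f=lambda p:[120+p[0]/4-.4,150+p[1]/4-.4]
k=plane(d,[f((515,92)),f((540,240))],.09)[:,:2]
b=plane(d,[f((727,80)),f((743,180))],.112)[:,:2]
t=plane(d,[f((528,125)),f((543,162)),f((551,200))],.105)[:,:2]
e=dict(np.load('side0.npz')); g=lambda p:[200+p[0]/5-.4,170+p[1]/5-.4]
ks=plane(e,[g((412,155)),g((158,206))],.09)[:,:2]; bs=plane(e,[g((490,408)),g((287,450))],.11)[:,:2]
ts=plane(e,[g((352,160)),g((291,185)),g((229,195))],.105)[:,:2]
for n,q in zip('k ks b bs t ts'.split(),(k,ks,b,bs,t,ts)):
    w=q[-1]-q[0]; print(n,q.round(4).tolist(),q[[0,-1]].mean(0).round(4),np.hypot(*w).round(3),'pourdeg',np.degrees(np.arctan2(-w[0],w[1]))%180)
h=(k.mean(0)+ks.mean(0))/2; bb=(b.mean(0)+bs.mean(0))/2; v=h-bb
print('hinge',h,'bar',bb,np.hypot(*v),'pour',np.degrees(np.arctan2(v[1],v[0])))
```

```text
k [[0.5652, -0.038], [0.4325, -0.0613]] [ 0.4989 -0.0496] 0.135 pourdeg 99.98407596923794
ks [[0.5673, -0.0331], [0.4326, -0.0587]] [ 0.5    -0.0459] 0.137 pourdeg 100.79245566854316
b [[0.5751, -0.226], [0.4863, -0.2401]] [ 0.5307 -0.2331] 0.09 pourdeg 99.01024911128748
bs [[0.5811, -0.2241], [0.4856, -0.2402]] [ 0.5333 -0.2322] 0.097 pourdeg 99.6189941744045
t [[0.5342, -0.0497], [0.5013, -0.0632], [0.4677, -0.0705]] [ 0.5009 -0.0601] 0.07 pourdeg 107.40687991488524
ts [[0.5339, -0.0493], [0.5011, -0.0647], [0.4691, -0.069]] [ 0.5015 -0.0592] 0.068 pourdeg 106.94820256026931
hinge [ 0.4994054  -0.04777605] bar [ 0.53202535 -0.23261707] 0.18769727090040905 pour 100.00826509523297
```

```bash
cat >> h.py <<'E'
from scipy.spatial.transform import Rotation as Ro
def plan(*wps,fing=1):
    """wps: (x,y,z,tool-x deg,nrows). prints suggested rows from the present pose"""
    s=ctrl.get_state(); p=np.array(s['position']); M=Ro.from_rotvec(s['tool_rot']).as_matrix()
    a=np.degrees(np.arctan2(M[1,0],M[0,0])); print('t',s['time'],'pos',p.round(4),'xang',a.round(2),'z',M[:,2].round(3),'F',np.round(s['ft_force'],1),'g',round(s['grip_width'],3))
    for w in wps:
        n=w[4]; dp=(np.array(w[:3])-p)/n; da=((w[3]-a+180)%360-180)/n; out=[]
        for i in range(n):
            r=np.radians(a); X=np.array([np.cos(r),np.sin(r),0]); Y=np.array([np.sin(r),-np.cos(r),0])
            out.append([fing]+[round(float(v)*1000,1) for v in(dp@X,dp@Y,-dp[2])]+[round(-np.radians(da),3)]); p=p+dp; a+=da
        print(out)
E
python3 -c "
from h import *
plan((.4,-.44,.27,24.9,5),(.53,-.23,.27,24.9,5),(.55,.05,.27,-13,6),(.4402,.3513,.12,-13,7))"
```

```text
t 0.1 pos [ 0.2735 -0.5891  0.2216] xang 24.91 z [-0.001  0.002 -1.   ] F [0.4 0.1 0.4] g 0.999
[[1, 35.5, -16.4, -9.7, np.float64(0.0)], [1, 35.5, -16.4, -9.7, np.float64(0.0)], [1, 35.5, -16.4, -9.7, np.float64(0.0)], [1, 35.5, -16.4, -9.7, np.float64(0.0)], [1, 35.5, -16.4, -9.7, np.float64(0.0)]]
[[1, 41.3, -27.1, -0.0, np.float64(-0.0)], [1, 41.3, -27.1, -0.0, np.float64(-0.0)], [1, 41.3, -27.1, -0.0, np.float64(-0.0)], [1, 41.3, -27.1, -0.0, np.float64(-0.0)], [1, 41.3, -27.1, -0.0, np.float64(-0.0)]]
[[1, 22.7, -40.9, -0.0, np.float64(0.11)], [1, 18.0, -43.2, -0.0, np.float64(0.11)], [1, 13.2, -44.9, -0.0, np.float64(0.11)], [1, 8.2, -46.1, -0.0, np.float64(0.11)], [1, 3.0, -46.7, -0.0, np.float64(0.11)], [1, -2.1, -46.7, -0.0, np.float64(0.11)]]
[[1, -25.0, -38.4, 21.4, np.float64(-0.0)], [1, -25.0, -38.4, 21.4, np.float64(-0.0)], [1, -25.0, -38.4, 21.4, np.float64(-0.0)], [1, -25.0, -38.4, 21.4, np.float64(-0.0)], [1, -25.0, -38.4, 21.4, np.float64(-0.0)], [1, -25.0, -38.4, 21.4, np.float64(-0.0)], [1, -25.0, -38.4, 21.4, np.float64(-0.0)]]
```

```bash
python3 -m inch '[[1,35,-16,-10,0],[1,35,-16,-10,0],[1,35,-16,-10,0],[1,35,-16,-10,0],[1,35,-16,-10,0]]' && python3 -m inch '[[1,41,-27,0,0],[1,41,-27,0,0],[1,41,-27,0,0],[1,41,-27,0,0],[1,41,-27,0,0]]'
python3 -c "
from h import *
plan((.55,.05,.27,-13,6),(.4402,.3513,.12,-13,7))"
```

```text
time: 0.72
position: [0.3973, -0.4409, 0.2682]
tool_rot: [-3.063, -0.662, 0.008]
ft_force: [-0.5, -1.3, 0.3]
grip_width: 1.0
time: 1.35
position: [0.5309, -0.2275, 0.2674]
tool_rot: [-3.063, -0.658, 0.011]
ft_force: [0.0, -0.0, -1.6]
grip_width: 0.996
t 1.35 pos [ 0.5309 -0.2275  0.2674] xang 24.25 z [-0.008  0.007 -1.   ] F [ 0.  -0.  -1.6] g 0.996
[[1, 21.9, -40.9, -0.4, np.float64(0.108)], [1, 17.3, -43.0, -0.4, np.float64(0.108)], [1, 12.6, -44.6, -0.4, np.float64(0.108)], [1, 7.7, -45.7, -0.4, np.float64(0.108)], [1, 2.7, -46.3, -0.4, np.float64(0.108)], [1, -2.3, -46.3, -0.4, np.float64(0.108)]]
[[1, -25.0, -38.4, 21.4, np.float64(-0.0)], [1, -25.0, -38.4, 21.4, np.float64(-0.0)], [1, -25.0, -38.4, 21.4, np.float64(-0.0)], [1, -25.0, -38.4, 21.4, np.float64(-0.0)], [1, -25.0, -38.4, 21.4, np.float64(-0.0)], [1, -25.0, -38.4, 21.4, np.float64(-0.0)], [1, -25.0, -38.4, 21.4, np.float64(-0.0)]]
```

Tracking is accurate.

```bash
python3 -m inch '[[1,22,-41,0,0.11],[1,17,-43,0,0.11],[1,13,-45,0,0.11],[1,8,-46,0,0.11],[1,3,-46,0,0.11]]' && python3 -m inch '[[1,-2,-46,0,0.11],[1,-25,-38,21,0],[1,-25,-38,21,0],[1,-25,-38,21,0],[1,-25,-38,21,0]]' && python3 -m inch '[[1,-25,-38,21,0],[1,-25,-38,21,0],[1,-25,-38,21,0]]'
python3 -c "
from h import *
plan((.4402,.3513,.10,-13.06,1))
d=grab('top');save(d,'a.png',(110,150,260,280),4)"
```

```text
time: 1.98
position: [0.5495, 0.0124, 0.2663]
tool_rot: [-3.126, 0.225, 0.019]
ft_force: [0.2, -0.3, -0.8]
grip_width: 1.001
time: 2.6
position: [0.494, 0.2387, 0.1824]
tool_rot: [-3.108, 0.404, 0.017]
ft_force: [-0.1, 0.9, 0.1]
grip_width: 1.0
time: 2.98
position: [0.4481, 0.3712, 0.1177]
tool_rot: [-3.109, 0.405, 0.019]
ft_force: [1.4, -0.7, 0.2]
grip_width: 0.997
t 2.975 pos [0.4481 0.3712 0.1177] xang -14.85 z [-0.011  0.008 -1.   ] F [ 1.4 -0.7  0.2] g 0.997
[[1, -2.5, 21.3, 17.7, np.float64(-0.031)]]
```

View pics/a.png

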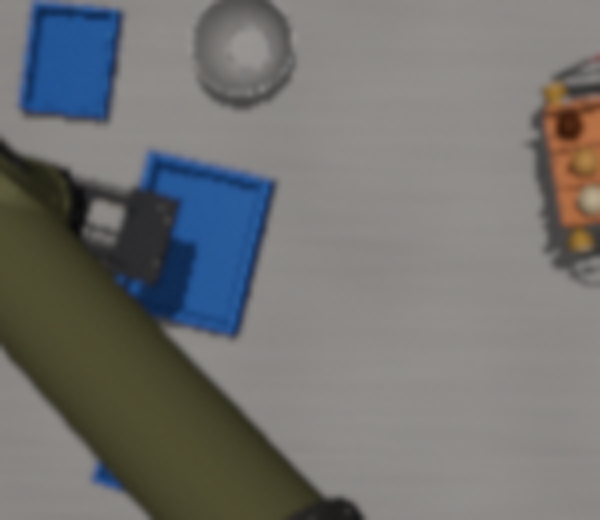

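The open gripper straddles the tray's left wall near (130,235). Now I'll centre it, go down and pinch.

```bash
python3 -m inch '[[1,-2.5,21,15,-0.031],[1,0,0,30,0],[1,0,0,28,0],[1,0,0,20,0],[1,0,0,8,0]]' && python3 -m inch '[[-1,0,0,0,0],[-1,0,0,0,0],[-1,0,0,0,0],[-1,0,0,0,0],[-1,0,0,0,0]]' 45 
python3 -c "
from h import *
plan((.4402,.3513,.03,-13.06,2))"
```

```text
time: 3.65
position: [0.426, 0.3641, 0.0096]
tool_rot: [-3.119, 0.31, 0.032]
ft_force: [0.0, -0.5, -0.4]
grip_width: 1.003
time: 4.28
position: [0.4275, 0.3648, 0.0119]
tool_rot: [-3.117, 0.311, 0.028]
ft_force: [0.2, -0.3, 0.0]
grip_width: 0.52
t 4.275 pos [0.4275 0.3648 0.0119] xang -11.4 z [-0.017  0.011 -1.   ] F [ 0.2 -0.3  0. ] g 0.52
[[1, 7.6, 5.4, -9.0, np.float64(0.014)], [1, 7.6, 5.2, -9.0, np.float64(0.014)]]
```

```bash
python3 -m inch '[[-1,12,10,-5,0.02],[-1,0,0,0,0],[-1,0,0,0,0],[-1,0,0,0,0],[-1,0,0,0,0]]' 45 
python3 -c "
from h import *
plan((.4402,.3513,.03,-13.06,2))"
```

```text
time: 4.9
position: [0.4388, 0.3516, 0.0175]
tool_rot: [-3.113, 0.346, 0.026]
ft_force: [0.5, -0.5, 0.5]
grip_width: 0.1
t 4.9 pos [0.4388 0.3516 0.0175] xang -12.67 z [-0.016  0.011 -1.   ] F [ 0.5 -0.5  0.5] g 0.1
[[1, 0.7, 0.0, -6.3, np.float64(0.003)], [1, 0.7, 0.0, -6.3, np.float64(0.003)]]
```

```bash
python3 -m inch '[[-1,0,0,0,0],[-1,0,0,-4,0],[-1,0,0,-6,0],[-1,0,0,-6,0]]' 
python3 -c "
from h import *
plan((.47,.18,.032,10,8),(.4795,.0653,.03,10,6),fing=-1)
d=grab('side');save(d,'b.png',(180,80,330,220),4)"
```

```text
time: 5.4
position: [0.4374, 0.3509, 0.0328]
tool_rot: [-3.115, 0.345, 0.031]
ft_force: [0.3, -0.1, -2.7]
grip_width: 0.098
t 5.4 pos [0.4374 0.3509 0.0328] xang -12.63 z [-0.019  0.01  -1.   ] F [ 0.3 -0.1 -2.7] g 0.098
[[-1, 8.6, 20.0, 0.1, np.float64(-0.049)], [-1, 7.6, 20.4, 0.1, np.float64(-0.049)], [-1, 6.6, 20.7, 0.1, np.float64(-0.049)], [-1, 5.6, 21.0, 0.1, np.float64(-0.049)], [-1, 4.6, 21.3, 0.1, np.float64(-0.049)], [-1, 3.5, 21.5, 0.1, np.float64(-0.049)], [-1, 2.4, 21.6, 0.1, np.float64(-0.049)], [-1, 1.4, 21.7, 0.1, np.float64(-0.049)]]
[[-1, -1.8, 19.1, 0.3, np.float64(-0.0)], [-1, -1.8, 19.1, 0.3, np.float64(-0.0)], [-1, -1.8, 19.1, 0.3, np.float64(-0.0)], [-1, -1.8, 19.1, 0.3, np.float64(-0.0)], [-1, -1.8, 19.1, 0.3, np.float64(-0.0)], [-1, -1.8, 19.1, 0.3, np.float64(-0.0)]]
```

View pics/b.png

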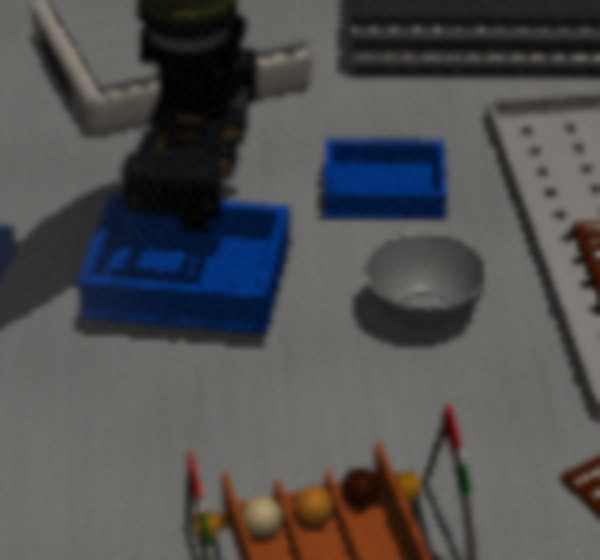

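The tray hangs level at crop (185,265), firmly held, and the bowl at (425,280) is clear. Carry on.

```bash
python3 -m inch '[[-1,9,20,0,-0.05],[-1,8,20,0,-0.05],[-1,7,21,0,-0.05],[-1,6,21,0,-0.05],[-1,5,21,0,-0.05]]' && python3 -m inch '[[-1,4,21,0,-0.05],[-1,2,21,0,-0.05],[-1,1,21,0,-0.05]]'
python3 -c "
from h import *
plan((.4795,.0653,.03,10,6),fing=-1)"
```

```text
time: 6.08
position: [0.4607, 0.2447, 0.0334]
tool_rot: [-3.127, -0.066, 0.025]
ft_force: [-0.0, -0.2, -2.8]
grip_width: 0.097
time: 6.45
position: [0.4738, 0.1805, 0.0329]
tool_rot: [-3.112, -0.308, 0.023]
ft_force: [0.1, -0.4, -3.2]
grip_width: 0.101
t 6.45 pos [0.4738 0.1805 0.0329] xang 11.32 z [-0.016  0.013 -1.   ] F [ 0.1 -0.4 -3.2] g 0.101
[[-1, -2.8, 19.0, 0.5, np.float64(0.004)], [-1, -2.8, 19.0, 0.5, np.float64(0.004)], [-1, -2.7, 19.0, 0.5, np.float64(0.004)], [-1, -2.6, 19.0, 0.5, np.float64(0.004)], [-1, -2.5, 19.0, 0.5, np.float64(0.004)], [-1, -2.5, 19.1, 0.5, np.float64(0.004)]]
```

```bash
python3 -m inch '[[-1,-2.5,19,0,0],[-1,-2.5,19,0,0.01],[-1,-2.5,19,0,0.01],[-1,-2,19,0,0],[-1,-2,19,0,0]]' && python3 -m inch '[[-1,-2,17,0,0],[-1,0,0,0,0]]'
python3 -c "
from h import *
plan((.4795,.0653,.0175,10,2),fing=-1)
d=grab('side');save(d,'c.png',(180,120,330,260),4)"
```

```text
time: 7.08
position: [0.4804, 0.0803, 0.0321]
tool_rot: [-3.115, -0.274, 0.022]
ft_force: [0.1, -0.1, -1.4]
grip_width: 0.103
time: 7.32
position: [0.4813, 0.0601, 0.0319]
tool_rot: [-3.116, -0.268, 0.022]
ft_force: [-0.1, 0.3, -2.9]
grip_width: 0.1
t 7.325 pos [0.4813 0.0601 0.0319] xang 9.84 z [-0.015  0.013 -1.   ] F [-0.1  0.3 -2.9] g 0.1
[[-1, -0.4, -2.7, 7.2, np.float64(-0.001)], [-1, -0.4, -2.7, 7.2, np.float64(-0.001)]]
```

View pics/c.png

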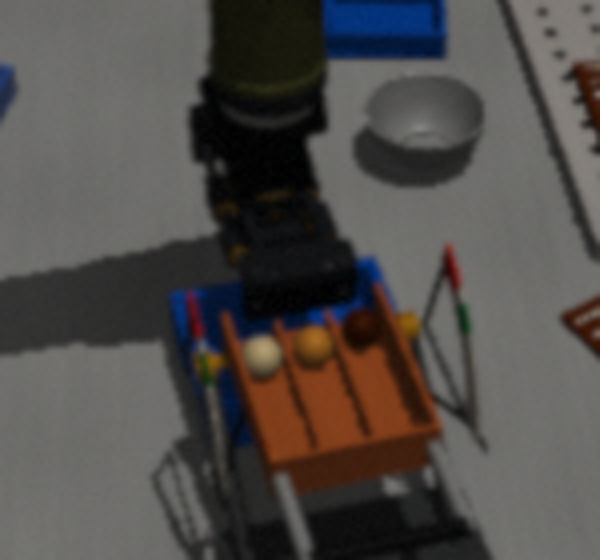

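The tray is under the lip at crop (280,310), with the gripper body just ahead of it. I'll back out 6 mm while lowering.

```bash
python3 -m inch '[[-1,0,-6,0,0],[-1,0,0,5,0],[-1,0,0,5,0],[-1,0,0,4,0],[-1,0,0,2,0]]'
python3 -c "
from h import *
plan((.4795,.0653,.0175,10,2),fing=-1)"
```

```text
time: 8.0
position: [0.4801, 0.0713, 0.0172]
tool_rot: [-3.114, -0.278, 0.022]
ft_force: [-9.8, -0.8, 27.7]
grip_width: 0.098
t 8.0 pos [0.4801 0.0713 0.0172] xang 10.22 z [-0.015  0.014 -1.   ] F [-9.8 -0.8 27.7] g 0.098
[[-1, -0.8, 2.9, -0.1, np.float64(0.002)], [-1, -0.8, 2.9, -0.1, np.float64(0.002)]]
```

```bash
python3 -m inch '[[-1,0,0,-0.7,0],[-0.2,0,0,0,0],[-0.2,0,0,0,0],[-0.2,0,0,0,0]]' 10
python3 -m inch '[[-0.2,0,-2,-15,0],[-0.2,0,-5,-30,0],[-0.2,0,-20,-40,0],[-0.2,0,-20,-40,0],[-0.2,0,-10,-40,0]]'
python3 -c "
from h import *
plan((.42,.25,.2,10,5))
d=grab('top');m=cv2.inRange(cv2.cvtColor(d['color'],cv2.COLOR_RGB2HSV),(100,120,50),(130,255,255))
k,l,st,c=cv2.connectedComponentsWithStats(m)
for i in range(1,k):
  if st[i,4]>100: 
    cn=max(cv2.findContours((l==i).astype('uint8'),0,2)[0],key=cv2.contourArea)
    print(c[i].round(),cv2.minAreaRect((plane(d,cn.reshape(-1,2),.04)[:,:2]*1000).astype('float32')))
save(d,'d.png',(170,140,330,260),5)"
```

```text
time: 8.5
position: [0.4811, 0.0712, 0.0184]
tool_rot: [-3.115, -0.279, 0.019]
ft_force: [-0.2, -0.2, -0.6]
grip_width: 0.349
time: 9.12
position: [0.4711, 0.1262, 0.1898]
tool_rot: [-3.114, -0.277, 0.026]
ft_force: [-0.1, -1.0, 0.2]
grip_width: 0.401
t 9.125 pos [0.4711 0.1262 0.1898] xang 10.17 z [-0.018  0.013 -1.   ] F [-0.1 -1.   0.2] g 0.401
[[1, -5.7, -26.2, -2.0, np.float64(0.001)], [1, -5.7, -26.2, -2.0, np.float64(0.001)], [1, -5.7, -26.2, -2.0, np.float64(0.001)], [1, -5.7, -26.2, -2.0, np.float64(0.001)], [1, -5.8, -26.2, -2.0, np.float64(0.001)]]
[127. 165.] ((598.1092529296875, 418.3066711425781), (84.19325256347656, 102.20289611816406), 83.79439544677734)
[235. 196.] ((488.7742004394531, 19.54827117919922), (147.48365783691406, 111.72686004638672), 9.948450088500977)
[149. 263.] ((231.50930786132812, 326.474609375), (102.57813262939453, 81.08097076416016), 73.02347564697266)
[445. 304.] ((75.7899169921875, -790.23095703125), (99.22965240478516, 95.7126235961914), 46.17633819580078)
```

View pics/d.png

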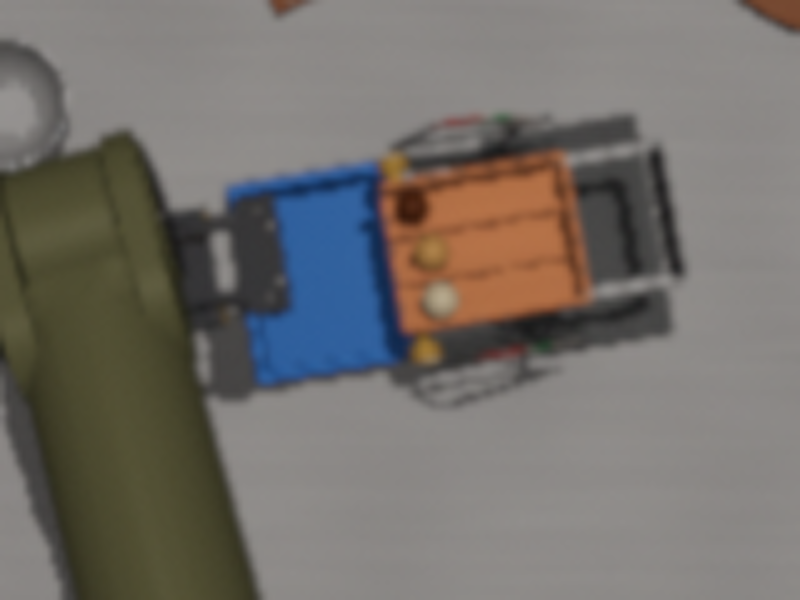

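The tray stands at about stand x +64, 20 mm off. That's within tolerance, but its rear wall is right at the lip, so I'll nudge it about 12 mm in with shut fingers.

```bash
python3 -m inch '[[-1,0,-20,30,0],[-1,0,0,40,0],[-1,0,0,40,0],[-1,0,0,35,0],[-1,0,0,22,0]]' 20
python3 -c "
from h import *
plan((.4774,.0771,.022,10,8),fing=-1)"
```

```text
time: 9.8
position: [0.4762, 0.1542, 0.0345]
tool_rot: [-3.112, -0.281, -0.018]
ft_force: [0.3, 0.4, 0.5]
grip_width: 0.014
t 9.8 pos [0.4762 0.1542 0.0345] xang 10.32 z [ 0.01   0.018 -1.   ] F [0.3 0.4 0.5] g 0.014
[[-1, -1.6, 9.5, 1.6, np.float64(0.001)], [-1, -1.6, 9.5, 1.6, np.float64(0.001)], [-1, -1.6, 9.5, 1.6, np.float64(0.001)], [-1, -1.6, 9.5, 1.6, np.float64(0.001)], [-1, -1.6, 9.5, 1.6, np.float64(0.001)], [-1, -1.5, 9.5, 1.6, np.float64(0.001)], [-1, -1.5, 9.5, 1.6, np.float64(0.001)], [-1, -1.5, 9.5, 1.6, np.float64(0.001)]]
```

```bash
python3 -m inch '[[-1,-1,12,6,0],[-1,-1,12,6,0],[-1,-1,12,0,0],[-1,-1,10,0,0],[-1,-1,8,0,0]]' && python3 -m inch '[[-1,-1,8,0,0],[-1,0,6,0,0],[-1,0,5,0,0],[-1,0,4,0,0]]'
python3 -c "
from h import *
plan((.4774,.0771,.022,10,8),fing=-1)"
```

```text
time: 10.42
position: [0.4831, 0.0962, 0.0236]
tool_rot: [-3.112, -0.28, -0.023]
ft_force: [-1.0, 1.2, 0.8]
grip_width: 0.006
time: 10.92
position: [0.4866, 0.0734, 0.0239]
tool_rot: [-3.11, -0.28, -0.024]
ft_force: [-0.2, 2.7, 0.7]
grip_width: 0.005
t 10.925 pos [0.4866 0.0734 0.0239] xang 10.29 z [ 0.014  0.02  -1.   ] F [-0.2  2.7  0.7] g 0.005
[[-1, -1.1, -0.7, 0.2, np.float64(0.001)], [-1, -1.1, -0.7, 0.2, np.float64(0.001)], [-1, -1.1, -0.7, 0.2, np.float64(0.001)], [-1, -1.1, -0.7, 0.2, np.float64(0.001)], [-1, -1.1, -0.7, 0.2, np.float64(0.001)], [-1, -1.1, -0.7, 0.2, np.float64(0.001)], [-1, -1.1, -0.7, 0.2, np.float64(0.001)], [-1, -1.1, -0.7, 0.2, np.float64(0.001)]]
```

```bash
python3 -m inch '[[-1,0,-15,0,0],[-0.2,0,-30,-20,0],[-0.2,0,-30,-50,0],[-0.2,0,0,-60,0],[-0.2,0,0,-60,0]]' && python3 -m inch '[[-0.2,0,0,-50,0]]'
python3 -c "
from h import *
plan((.5318,-.231,.27,10,8),(.5318,-.231,.16,10,3),fing=-0.2)
d=grab('top');m=cv2.inRange(cv2.cvtColor(d['color'],cv2.COLOR_RGB2HSV),(100,120,50),(130,255,255))
k,l,st,c=cv2.connectedComponentsWithStats(m)
for i in range(1,k):
  if st[i,4]>300: 
    cn=max(cv2.findContours((l==i).astype('uint8'),0,2)[0],key=cv2.contourArea)
    print(c[i].round(),cv2.minAreaRect((plane(d,cn.reshape(-1,2),.04)[:,:2]*1000).astype('float32')))"
```

```text
time: 11.55
position: [0.4654, 0.1481, 0.2149]
tool_rot: [-3.112, -0.286, -0.006]
ft_force: [1.4, -0.6, -0.6]
grip_width: 0.356
time: 11.68
position: [0.4649, 0.1487, 0.2675]
tool_rot: [-3.112, -0.29, -0.009]
ft_force: [0.3, -0.3, -0.4]
grip_width: 0.39
t 11.675 pos [0.4649 0.1487 0.2675] xang 10.63 z [ 0.005  0.017 -1.   ] F [ 0.3 -0.3 -0.4] g 0.39
[[-0.2, -0.5, 48.2, -0.3, np.float64(0.001)], [-0.2, -0.5, 48.2, -0.3, np.float64(0.001)], [-0.2, -0.4, 48.2, -0.3, np.float64(0.001)], [-0.2, -0.3, 48.2, -0.3, np.float64(0.001)], [-0.2, -0.3, 48.2, -0.3, np.float64(0.001)], [-0.2, -0.2, 48.2, -0.3, np.float64(0.001)], [-0.2, -0.1, 48.2, -0.3, np.float64(0.001)], [-0.2, -0.1, 48.2, -0.3, np.float64(0.001)]]
[[-0.2, 0.0, 0.0, 36.7, np.float64(-0.0)], [-0.2, 0.0, 0.0, 36.7, np.float64(-0.0)], [-0.2, 0.0, 0.0, 36.7, np.float64(-0.0)]]
[127. 165.] ((598.1092529296875, 418.3066711425781), (84.19325256347656, 102.20289611816406), 83.79439544677734)
[234. 194.] ((490.5301818847656, 13.060142517089844), (147.48696899414062, 98.3320541381836), 9.951940536499023)
[149. 263.] ((231.50930786132812, 326.474609375), (102.57813262939453, 81.08097076416016), 73.02347564697266)
[445. 304.] ((75.7899169921875, -790.23095703125), (99.22965240478516, 95.7126235961914), 46.17633819580078)
```

The tray is now about 6 mm from the catch point and aligned (9.95°). On to the bar.

```bash
python3 -m inch '[[-0.2,0,48,0,0],[-0.2,0,48,0,0],[-0.2,0,48,0,0],[-0.2,0,48,0,0],[-0.2,0,48,0,0]]' && python3 -m inch '[[-0.2,0,48,0,0.005],[-0.2,0,48,0,0.005],[-0.2,0,45,0,0],[-0.2,0,0,40,0],[-0.2,0,0,40,0]]'
python3 -c "
from h import *
plan((.5318,-.231,.16,10,1),(.5318,-.231,.089,10,4),fing=-0.2)
d=grab('top');save(d,'e.png',(230,140,340,230),6)"
```

```text
time: 12.35
position: [0.5158, -0.0819, 0.2735]
tool_rot: [-3.11, -0.316, -0.038]
ft_force: [1.8, 0.5, 0.3]
grip_width: 0.398
time: 12.98
position: [0.5492, -0.2248, 0.1908]
tool_rot: [-3.117, -0.296, -0.044]
ft_force: [0.3, -0.1, -0.1]
grip_width: 0.4
t 12.975 pos [ 0.5492 -0.2248  0.1908] xang 10.85 z [ 0.027  0.012 -1.   ] F [ 0.3 -0.1 -0.1] g 0.4
[[-0.2, -18.2, 2.8, 30.8, np.float64(0.015)]]
[[-0.2, 0.0, 0.0, 17.8, np.float64(-0.0)], [-0.2, 0.0, 0.0, 17.8, np.float64(-0.0)], [-0.2, 0.0, 0.0, 17.8, np.float64(-0.0)], [-0.2, 0.0, 0.0, 17.8, np.float64(-0.0)]]
```

View pics/e.png

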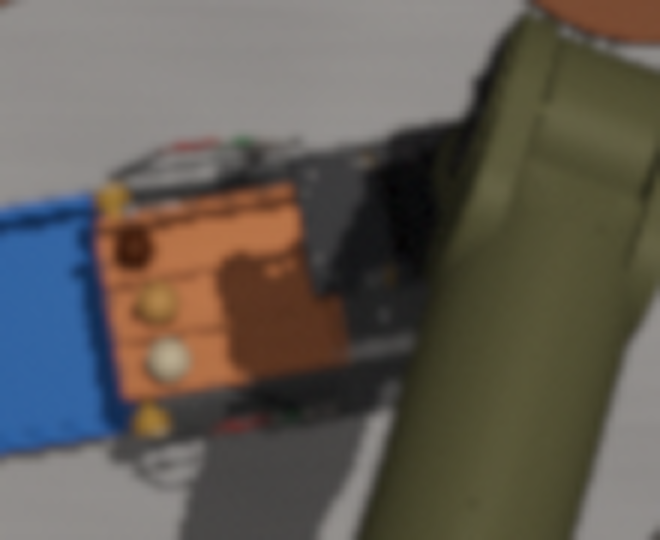

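The gripper is above the rear of the mould, body edge at (320,230), and the truffles are in place at (133,247), (157,303) and (168,357). Descend onto the bar.

```bash
python3 -m inch '[[-0.2,-18,3,15,0.015],[-0.2,0,0,22,0],[-0.2,0,0,22,0],[-0.2,0,0,20,0],[-0.2,0,0,15,0]]'
python3 -c "
from h import *
plan((.5318,-.231,.089,10,1),fing=-0.2)"
```

```text
time: 13.65
position: [0.532, -0.2243, 0.0888]
tool_rot: [-3.115, -0.28, -0.03]
ft_force: [0.4, -0.0, -0.3]
grip_width: 0.404
t 13.65 pos [ 0.532  -0.2243  0.0888] xang 10.27 z [ 0.018  0.015 -1.   ] F [ 0.4 -0.  -0.3] g 0.404
[[-0.2, -1.4, 6.5, -0.2, np.float64(0.005)]]
```

```bash
python3 -m inch '[[-0.2,-1,6.5,0,0],[-1,0,0,0,0],[-1,0,0,0,0],[-1,0,0,0,0],[-1,0,0,0,0]]' 15
python3 -c "
from h import *
plan((.5318,-.231,.089,10,1),fing=-1)
R=.1859;f0=np.arctan2(18,185)
for a in range(0,46,5): t=np.radians(a)+f0; print(a,'fwd',round(1000*(.185-R*np.cos(t)),1),'up',round(1000*(R*np.sin(t)-.018),1))"
```

```text
time: 14.28
position: [0.533, -0.2296, 0.0901]
tool_rot: [-3.113, -0.282, -0.03]
ft_force: [0.0, -0.1, -2.2]
grip_width: 0.128
t 14.275 pos [ 0.533  -0.2296  0.0901] xang 10.34 z [ 0.018  0.017 -1.   ] F [ 0.  -0.1 -2.2] g 0.128
[[-1, -1.4, 1.2, 1.1, np.float64(0.006)]]
0 fwd -0.0 up 0.0
5 fwd 2.2 up 16.1
10 fwd 5.9 up 31.9
15 fwd 10.9 up 47.3
20 fwd 17.3 up 62.2
25 fwd 24.9 up 76.5
30 fwd 33.8 up 90.1
35 fwd 43.8 up 102.9
40 fwd 54.8 up 114.7
45 fwd 66.9 up 125.6
```

Bar gripped (11 mm). Raise along the arc at about 20°/s.

```bash
python3 -m inch '[[-1,0,-1,-5,0],[-1,0,-1,-8,0],[-1,0,-1.5,-8,0],[-1,0,-2,-8,0],[-1,0,-2.2,-8,0]]' 15
python3 -m inch '[[-1,0,-2.5,-8,0],[-1,0,-2.7,-8,0],[-1,0,-3,-8,0],[-1,0,-3.3,-7.5,0],[-1,0,-3.5,-7.5,0]]'
cat >> h.py <<'E'
def tilt(p0=np.array([.533,-.2296,.0901])):
    s=ctrl.get_state(); v=np.array(s['position'])-p0; f=v@[-.174,.985,0]; l=v@[.985,.174,0]
    x=-.185+f; z=.018+v[2]
    print('fwd',f*1000,'up',v[2]*1000,'lat',l*1000,'tilt',np.degrees(np.arctan2(z,-x))-5.56,'R',np.hypot(x,z),'F',np.round(s['ft_force'],1),'g',s['grip_width'],'t',s['time'])
E
python3 -c "
from h import *
tilt()"
```

```text
time: 14.9
position: [0.5316, -0.222, 0.1292]
tool_rot: [-3.114, -0.283, -0.033]
ft_force: [1.2, 0.8, -3.7]
grip_width: 0.13
time: 15.52
position: [0.5282, -0.2041, 0.1707]
tool_rot: [-3.11, -0.285, -0.033]
ft_force: [2.2, 3.9, -5.1]
grip_width: 0.131
fwd 25.938430147795813 up 80.60868165651554 lat -0.25738353449741785 tilt 26.23644309596369 R 0.18714768259821882 F [ 2.2  3.9 -5.1] g 0.13054327833757748 t 15.525
```

```bash
python3 -m inch '[[-1,0,-3.3,-5.5,0],[-1,0,-3.5,-5.3,0],[-1,0,-3.7,-5.2,0],[-1,0,-3.9,-5,0],[-1,0,-4.1,-4.9,0]]'
python3 -c "
from h import *
tilt()"
```

```text
time: 16.15
position: [0.5247, -0.1848, 0.1986]
tool_rot: [-3.11, -0.286, -0.035]
ft_force: [3.5, 3.0, -5.3]
grip_width: 0.129
fwd 45.59442990596951 up 108.48669408023375 lat -0.37639490077668897 tilt 36.65836421170307 R 0.18823601343151178 F [ 3.5  3.  -5.3] g 0.12916180782488046 t 16.15
```

```bash
python3 -m inch '[[-1,0,-4.2,-4,0],[-1,0,-4.2,-4,0],[-1,0,-4.2,-3.5,0],[-1,0,-4,-3,0],[-1,0,-3,-2,0]]'
python3 -c "
from h import *
tilt()"
```

```text
time: 16.77
position: [0.5214, -0.1665, 0.2177]
tool_rot: [-3.113, -0.285, -0.04]
ft_force: [3.9, -0.5, -3.0]
grip_width: 0.133
fwd 64.18775236404524 up 127.62784052187676 lat -0.4759629042381334 tilt 44.761041374932304 R 0.189216984211028 F [ 3.9 -0.5 -3. ] g 0.13285578828421957 t 16.775
```

```bash
for i in 1; do python3 -m inch '[[-1,0,0,0,0],[-1,0,0,0,0],[-1,0,0,0,0],[-1,0,0,0,0],[-1,0,0,0,0]]'; done; python3 -m inch '[[-1,0,0,0,0],[-1,0,0,0,0],[-1,0,0,0,0],[-1,0,0,0,0],[-1,0,0,0,0]]'
python3 -c "
from h import *
tilt()"; python3 -m inch '[[-1,0,0,0,0],[-1,0,0,0,0],[-1,0,0,0,0],[-1,0,0,0,0],[-1,0,0,0,0]]';python3 -m inch '[[-1,0,0,0,0],[-1,0,0,0,0],[-1,0,0,0,0],[-1,0,0,0,0]]'
python3 -c "
from h import *
tilt()
d=grab('top');save(d,'f.png',(190,140,330,240),5)"
```

```text
time: 17.4
position: [0.5213, -0.1664, 0.2177]
tool_rot: [-3.113, -0.284, -0.04]
ft_force: [3.9, 2.0, -3.3]
grip_width: 0.134
time: 18.02
position: [0.5214, -0.1665, 0.2177]
tool_rot: [-3.113, -0.284, -0.04]
ft_force: [4.2, 1.3, -3.2]
grip_width: 0.13
fwd 64.17243775771544 up 127.61620591532308 lat -0.48010295867926506 tilt 44.75522295858134 R 0.1892178089466922 F [ 4.2  1.3 -3.2] g 0.1301691728262439 t 18.025
time: 18.65
position: [0.5214, -0.1665, 0.2177]
tool_rot: [-3.113, -0.284, -0.04]
ft_force: [2.6, 2.1, -2.5]
grip_width: 0.131
time: 19.15
position: [0.5214, -0.1665, 0.2177]
tool_rot: [-3.113, -0.284, -0.04]
ft_force: [3.5, 1.5, -2.9]
grip_width: 0.131
fwd 64.1671794465077 up 127.61053442308213 lat -0.46417283370053863 tilt 44.75290097720584 R 0.18921680226102558 F [ 3.5  1.5 -2.9] g 0.13092967705737324 t 19.15
```

View pics/f.png

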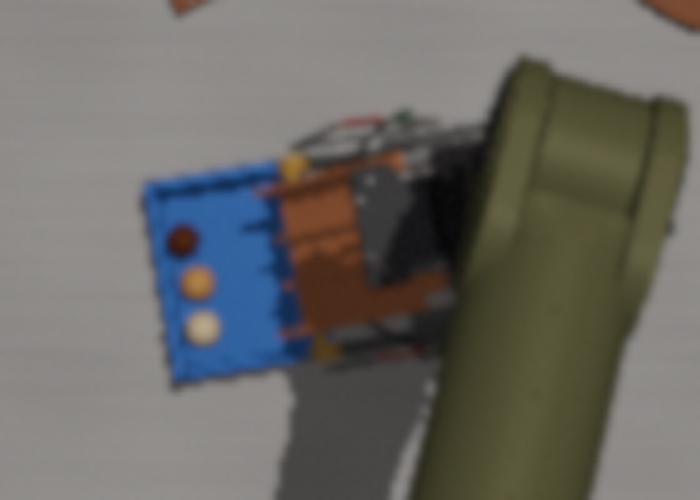

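All three truffles lie in the tray at (182,240), (197,283) and (203,328). Lower along the arc.

```bash
python3 -m inch '[[-1,0,2.5,2.5,0],[-1,0,4,4.5,0],[-1,0,4.3,5,0],[-1,0,4.2,5.2,0],[-1,0,4,5.4,0]]'; python3 -m inch '[[-1,0,3.9,5.5,0],[-1,0,3.7,5.7,0],[-1,0,3.5,5.8,0],[-1,0,3.3,6,0],[-1,0,3.2,6,0]]'
python3 -c "
from h import *
tilt()"
```

```text
time: 19.82
position: [0.5253, -0.1883, 0.1949]
tool_rot: [-3.116, -0.281, -0.041]
ft_force: [1.5, -0.3, -0.2]
grip_width: 0.132
time: 20.45
position: [0.529, -0.2083, 0.1639]
tool_rot: [-3.118, -0.279, -0.04]
ft_force: [0.8, -1.7, 0.9]
grip_width: 0.133
fwd 21.690842069522297 up 73.75915626721745 lat -0.22700078912613658 tilt 23.770496376998974 R 0.18732224593687036 F [ 0.8 -1.7  0.9] g 0.13280505499477613 t 20.45
```

```bash
python3 -m inch '[[-1,0,3.4,6.7,0],[-1,0,3.2,6.8,0],[-1,0,3,6.9,0],[-1,0,2.7,7,0],[-1,0,2.3,7,0]]'; python3 -m inch '[[-1,0,2,7,0],[-1,0,1.7,7,0],[-1,0,1.3,7,0],[-1,0,1,6,0],[-1,0,0.5,4,0]]'
python3 -c "
from h import *
tilt()"
```

```text
time: 21.08
position: [0.5318, -0.2231, 0.1262]
tool_rot: [-3.118, -0.278, -0.037]
ft_force: [0.4, -0.6, -0.5]
grip_width: 0.131
time: 21.7
position: [0.5329, -0.2295, 0.0922]
tool_rot: [-3.117, -0.278, -0.034]
ft_force: [-0.1, -1.2, -0.6]
grip_width: 0.129
fwd 0.08347700929265936 up 2.14729431656642 lat -0.08191272695727664 tilt 0.658046109584574 R 0.1860108436173847 F [-0.1 -1.2 -0.6] g 0.12920957616971462 t 21.7
```

```bash
python3 -m inch '[[-1,0,0,2,0],[-1,0,0,1,0],[-1,0,0,0.5,0]]'
python3 -c "
from h import *
tilt()"
```

```text
time: 22.08
position: [0.533, -0.2297, 0.0904]
tool_rot: [-3.118, -0.278, -0.034]
ft_force: [-0.7, -0.3, 1.4]
grip_width: 0.134
fwd -0.07129644816105993 up 0.3493599189229729 lat -0.016670145408395228 tilt 0.10222911472930374 R 0.1859787186170431 F [-0.7 -0.3  1.4] g 0.13382051802528935 t 22.075
```

Level against the stop (the vertical force has reversed). Release, rise clear, then check.

```bash
python3 -m inch '[[-0.3,0,0,0,0],[-0.3,0,0,0,0],[-0.3,0,0,0,0],[-0.3,0,0,0,0]]'; python3 -m inch '[[-0.3,0,0,-15,0],[-0.3,0,0,-35,0],[-0.3,0,0,-45,0],[-0.3,0,0,-45,0],[-0.3,0,0,-45,0]]'; python3 -m inch '[[-0.3,0,50,0,0],[-0.3,0,50,0,0],[-0.3,0,30,0,0],[-0.3,0,0,0,0]]'
python3 -c "
from h import *
tilt()
d=grab('top');save(d,'g.png',(140,130,360,260),3.6)
im=cv2.cvtColor(d['color'],cv2.COLOR_RGB2HSV);P=cloud(d)
S=(P[...,0]>.4)&(P[...,0]<.62)&(P[...,1]<0)&(P[...,1]>-.2)
Q=P[(cv2.inRange(im,(5,120,90),(20,255,255))>0)&S&(P[...,2]>.085)];A=np.c_[(Q[:,:2]-[.4995,-.048])@[-.174,.985],np.ones(len(Q))]
print('copper slope',np.linalg.lstsq(A,Q[:,2],rcond=None)[0])"
```

```text
time: 22.58
position: [0.5332, -0.2279, 0.09]
tool_rot: [-3.115, -0.28, -0.034]
ft_force: [0.7, 0.7, 0.0]
grip_width: 0.347
time: 23.2
position: [0.5275, -0.2299, 0.2803]
tool_rot: [-3.113, -0.28, -0.027]
ft_force: [0.4, 0.0, 0.3]
grip_width: 0.348
time: 23.7
position: [0.5546, -0.3614, 0.2909]
tool_rot: [-3.121, -0.286, -0.049]
ft_force: [-0.3, -0.2, -0.3]
grip_width: 0.352
fwd -133.55109027529898 up 200.82466221174295 lat -1.6321827885211024 tilt 28.926629036288855 R 0.38646995990330874 F [-0.3 -0.2 -0.3] g 0.35210170304434363 t 23.7
copper slope [-0.03355044  0.09733617]
```

View pics/g.png

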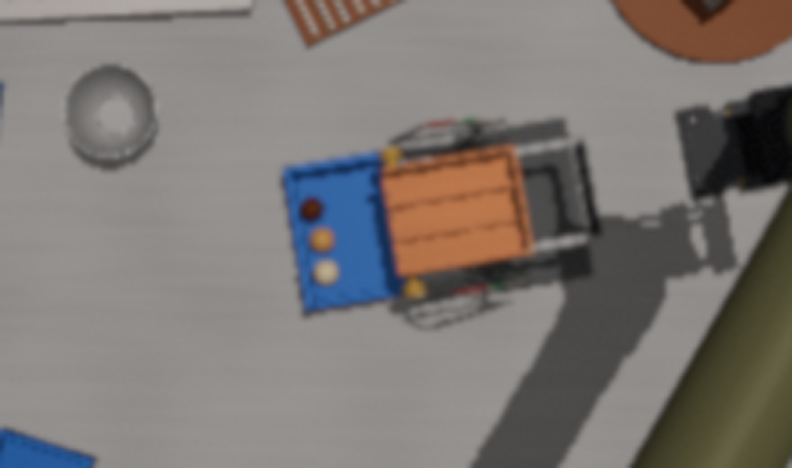

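The mould looks as it did at the start: level, bar at (588,190). The truffles rest in the tray at (312,208), (322,239) and (326,271), and the arm is clear.

```bash
python3 -c "
from h import *
d=dict(np.load('top0.npz'));im=cv2.cvtColor(d['color'],cv2.COLOR_RGB2HSV);P=cloud(d)
S=(P[...,0]>.4)&(P[...,0]<.62)&(P[...,1]<0)&(P[...,1]>-.2)
Q=P[(cv2.inRange(im,(5,120,90),(20,255,255))>0)&S&(P[...,2]>.085)];A=np.c_[(Q[:,:2]-[.4995,-.048])@[-.174,.985],np.ones(len(Q))]
print('start slope',np.linalg.lstsq(A,Q[:,2],rcond=None)[0])
print(ctrl.close_job())"
```

```text
start slope [0.00791831 0.10125048]
the job is handed in; nothing more can be done
None
```

I've handed the job in, at about 24 s of the 69 s allowed. By my last checks every step was met, except that one check of the mould being level is unclear.

- **Tray:** I placed it under the lip and let go. I then nudged it in about 13 mm with shut fingers, because its rear wall stood right at the lip. It ended about 6 mm from the catch point and aligned with the pouring direction.
- **Mould:** I raised it along its arc at about 20°/s to 44.8° and held it there for over two seconds. All three truffles rolled into the tray. I then lowered it to the stop (about 0.1° by the arm's pose, vertical force reversed) and released it.
- **Last picture:** the three truffles lay in the tray, the mould looked level, and the arm was clear of everything. The bowl was in view and looked undisturbed. I did not measure the bystanders again, and the jar and nozzles were outside that crop.
- **Unclear check:** a rough depth fit to the copper gave a slope of -0.034, against +0.008 at the start. I put the change down to the balls no longer raising the front of that fit. I read the starting value only in the same step that handed the job in, so I did not look into it. The arm's pose, the force at the stop and the picture all say level.

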